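# Read the glass standard in the photometer

### The job

The cells are loaded in the photometer: shut its grey lid fully, easing it down without slamming, and only then grip the blue knob on the front, pull the spring-return slide straight out until the red ring on its rod is half out of the collar (30 mm of pull) and keep it there for the reading. Finish while still holding the knob at that mark, with the lid shut and the other things on the bench left where they are.

Things in the scene. Friction and masses are not known exactly. Their poses are not given: they have to be found in the camera images.
- photometer: white filter photometer standing fixed on the bench, front face towards the robot: 260 mm deep, 340 mm wide, flat deck 120 mm high, a 145 mm high hump along its rear 70 mm. Origin under it, on the bench; its -x axis points out of the front face (the way the slide pulls), +y to the lid's side, z up. Front face at x = -125 mm, rear of the deck / front of the hump at x = +65 mm
- lid_hinge (a point): middle of the hinge of the grey cell-compartment lid, at the lid's rear edge, 121 mm above the bench; the hinge axis is the photometer's y axis. The lid is a plate 117 mm long from the hinge to the front edge, 132 mm wide; its outer face lies 11 mm off the hinge axis, its inner face 1 mm
- lid_edge (a point): middle of the lid's front (free) edge, on its outer face; 117 mm from the hinge. A lip 50 mm wide sticks out 10 mm beyond it
- lid (a joint): lid angle in rad: 0 shut flat on the deck, about 1.0 to 1.4 (nearly upright) at the start. It is stiff and stays wherever it is left; a push of 1 to 2 N at the free edge moves it, pushed on its outer face (towards the robot, then down). There is no latch: it is shut when pressed flat
- pull_knob: round blue knob on the end of the steel rod that sticks out of the front face: 26 mm across, 20 mm long along the rod; origin at its centre, 85 mm above the bench and 43 mm in front of the front face when in; the rod (8 mm thick) runs along the photometer's x axis. Between knob and rod collar 25 mm of bare rod shows when in. Axes as the photometer's
- slide (a joint): how far the rod is pulled out, in m: 0 fully in (start), 0.045 at its stop. A spring draws it back in as soon as it is let go: about 4 N when in, 7 N at the mark. The mark, at 0.030, is a red ring 8 mm wide on the rod, hidden inside when in, half out of the collar when the slide is at the mark
- collar (a point): mouth of the steel collar (18 mm across) that the rod comes out of, on the rod's axis, 8 mm in front of the front face
- tube_rack: bystander: blue rack of capped sample tubes, 65 x 200 mm, 100 mm high, origin under its centre
- filter_box: bystander: open white box of spare glass cells, 110 x 55 mm, 45 mm high, standing just beyond the lid's side of the photometer (its own +y side); origin under its centre
- dust_cap: bystander: yellow plastic cap, 32 mm across, 14 mm high, lying on the photometer's keypad side, well to the -y side of the lid; origin under its centre
- wash_bottle: bystander: white bottle with blue cap, 72 mm across, 170 mm high; origin under its centre
- funnel: bystander: white funnel standing on its wide mouth, 100 mm across, 105 mm high; origin under its centre
- marker: bystander: blue and black marker pen lying flat, 120 mm long, 13 mm thick; origin under its middle
- mouse: bystander: black computer mouse, 100 x 60 mm, 34 mm high; origin under its centre

How it is judged (in metres and radians):
On the way, in this order (a step that is already met when the one before it is completed fails the run):
1. the lid is fully shut (value of joint lid below 0.035 rad and value of joint slide below 0.008 m), for 0.2 s.
2. the gripped slide is at its mark with the lid shut (value of joint lid below 0.035 rad and contact force between the fingers and pull_knob above 2 N and value of joint slide between 0.026 and 0.034 m), for 0.5 s.
At the end, for the whole second after the job is handed in: The lid is shut (within 0.035 rad, 4 mm at its edge), the slide stands 30 mm out, within 4 mm (the collar's mouth lies within the red ring), at rest, and the fingers are holding its knob with more than 2 N (all of step 2 and velocity of joint slide between -0.01 and 0.01 m/s); the arm keeps its last pose, push and grip.
It fails at once if the slide is pulled out while the lid is open (value of joint slide above 0.01 m and value of joint lid above 0.1 rad).
It fails at once if the lid is slammed (shutting faster than 2.5 rad/s over its last bit) (value of joint lid below 0.2 rad and velocity of joint lid below -2.5 rad/s).
It fails at once if a bystander is shifted more than 25 mm (distance of any of tube_rack, filter_box, dust_cap, wash_bottle, funnel, marker, mouse from where it was at the start of the episode above 0.025 m).
It also fails if it takes over 42 s, if anything falls off the work surface, if the arm or the gripper's body presses on something with over 40 N, if the wrist force passes 120 N, or if a joint passes its speed limit or range.

### The arm

A 6-joint arm with a two-finger parallel gripper is mounted at the origin on the work surface. World frame = base frame: x ahead of the robot, y to its left, z up, the work surface at z = 0. Lengths are in m, angles in degrees, forces in N, time in s.
With the tool pointing down it reaches from about 0.4 to 0.825 m from the base axis. Payload 7 kg.
Tool frame: the origin (TCP) lies on the centre line of the jaws, within the pads' length; the fingertips stand 11 mm ahead of it and the grasp point (between the pads) lies 8 mm behind it; z points along the fingers, y is the line along which they close (so a half turn about z gives the same grasp; the last joint's range is limited). The gripper opens to 88 mm and grips with 3 to 60 N. Pads are 19 mm wide; open, the fingers measure 130 mm over their backs; the gripper's body (78 mm by 193 mm) begins 47 mm behind the grasp point.
Start: joints at [-49.67, 20.546, 0.682, 0, -70.136, -16.507], TCP at [0.273, -0.617, 0.238] pointing down, gripper open.
Joint ranges: [-176.03, 176.03], [-82.01, 121.73], [-58.28, 71.71], [-173.87, 95.51], [-174.79, -0.11], [-173.66, 173.66]. Speed limits (degrees/s): [136.94, 136.94, 172.46, 180, 180, 180].

### API

Orientations are given as [roll, pitch, yaw] about the fixed x, y, z axes, in that order (R = Rz(yaw) Ry(pitch) Rx(roll)).
In Python, from plant import r, capture, camera_model, job gives the robot as it stands.
- The arm moves only by the tool drive_tool, never from a script. Its argument "increments" is a list that holds one entry, the list of rows, each a list of 5 numbers: the gripper's target within -1 to 1 (fully open at 1, half-way at 0, shut at -1), then the shift along the tool's x, y, z scaled (see below), then the turn about the tool's z scaled (see below). In form: [[[gripper, tx, ty, tz, roll], ...]]. A call has 1 to 5 rows; each row is the pose to reach, as a shift and turn from the pose commanded when the call began, along the tool's axes at that moment, turning the shorter way round; what a row does not reach only later rows make up. The controller multiplies each number of a shift by 120 mm and each number of a turn by 360 degrees. A row lasts 1/8 s, in which the tool goes at most 62.5 mm and 10.7 degrees, less where a joint would pass 70% of its speed; a pose out of reach is approached as far as the arm can. A call with a number of a shift or a turn outside -1 to 1 is refused whole. A call with a gripper value outside its range is refused whole. The fingers move at their own pace and stop on an object; "squeeze" is the grip in N (left out, the last holds). Time passes only in rows, so rows that repeat a pose let the fingers close. It gives the time, the measured TCP pose, the force, the opening and the grip force at its end, in the units of the state.
- r.get_state(): the state, without advancing time (a new reading comes with each control period).
- capture(name): name is "side" or "top" or "wrist"; returns the picture (480x640x3 uint8, red, green, blue); there is no depth.
- camera_model(name): a dict with "camera_matrix" (3x3 intrinsics, pixels), "rvec" (rotation vector, rad) and "tvec" (3), from world to camera coordinates, as OpenCV has them. Camera axes: x right, y down, z forward; pixel columns grow to the right and rows downward; lengths in m; the calibration is good to about 2 mm. A picture is of the moment at which its call begins: read the wrist's pose just before it. camera_model takes no time and is no camera call; for the wrist camera it gives the pose at the moment of the call.
- job.close_job(): hands the job in; it is judged then, once.
The state is a dict: "time_s": time; "joints": joint angles; "qd": joint speeds; "joint_torque": joint torques, N m; "tcp_pos": TCP position; "eef_rot": TCP orientation; "contact_force": force on the tool from outside, world axes, zero at the start; "moment": the same for the moment, N m; "gripper_width": finger opening in m; "gripper_force": force on a finger pad.
Only numpy, scipy, OpenCV 4.12 (cv2) and the standard library are available. Lean on these libraries where they do the work, as an engineer would, in place of code of your own. Each camera call takes 0.05 s, during which the arm holds its last target. There are 200 camera calls.

## Working session

There is one attempt and no reset: what is moved stays moved. The work goes in short steps, Python scripts to look and compute and a tool call to move; the robot and the scene stay as the last step left them, time stands still between calls to the robot, and variables do not carry over. Pictures are saved under pics/ and viewed, at most 10 in all, crops included, and the job is handed in when it is done.

Besides the shell and the picture viewer there is one more tool, called after "Call:" as a command line: name --argument value ..., lists and objects as JSON in quotes. drive_tool: Moves the arm, as the interface text tells. Its arguments: {"type":"object","properties":{"increments":{"type":"array"},"squeeze":{"type":"number"}},"required":["increments"]}

```bash
mkdir -p pics; ls; python3 - <<'E'
from plant import r,capture,camera_model
import cv2,numpy as np
s=r.get_state();print(s)
for n in("side","top"):
    cv2.imwrite(f"pics/{n}0.png",capture(n)[:,:,::-1]);m=camera_model(n)
    R=cv2.Rodrigues(m["rvec"])[0];print(n,m["camera_matrix"],-R.T@np.ravel(m["tvec"]),R[2])
E
```

```text
pics
{'time_s': 0.0, 'joints': array([-4.96707266e+01,  2.05909071e+01,  6.34548851e-01, -1.99014961e-02,
       -7.01348396e+01, -1.65057591e+01]), 'qd': array([ 0.07394384,  0.02215592, -0.08128289,  0.0474252 , -0.04049864,
       -0.02787815]), 'joint_torque': array([-4.05343872e-04, -5.82710123e+01,  2.93040562e+01,  6.99718907e+00,
        6.58313889e-03, -1.79835492e-04]), 'tcp_pos': array([ 0.27242777, -0.61708097,  0.2366352 ]), 'eef_rot': array([ 1.79907245e+02, -7.97508340e-03, -1.56183257e+02]), 'contact_force': array([ 0.5999862 ,  0.16809262, -0.30320461]), 'moment': array([ 0.04034931, -0.03463464, -0.02150293]), 'gripper_force': 0.0, 'gripper_width': 0.08798311028625579}
side [[623.40710809   0.         330.24560349]
 [  0.         623.40710809 242.57757099]
 [  0.           0.           1.        ]] [-0.34955641  0.84064117  1.42038308] [ 0.48252155 -0.47763992 -0.73418871]
top [[502.45530444   0.         311.93454735]
 [  0.         502.45530444 239.10267787]
 [  0.           0.           1.        ]] [ 0.32640821 -0.00221091  1.28282008] [ 0.16610076  0.01739606 -0.98595533]
```

View pics/side0.png

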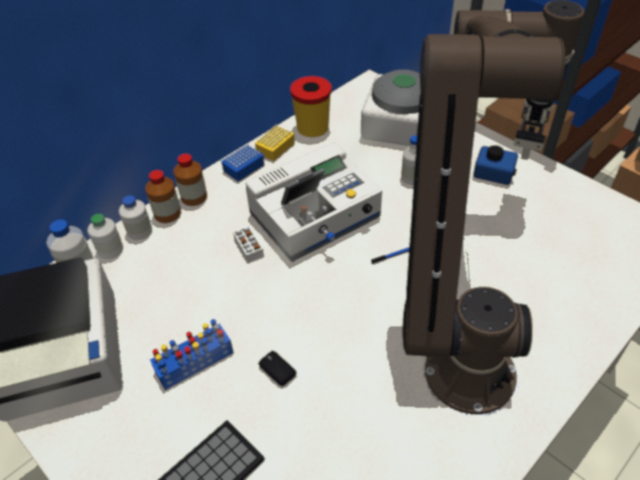

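View pics/top0.png

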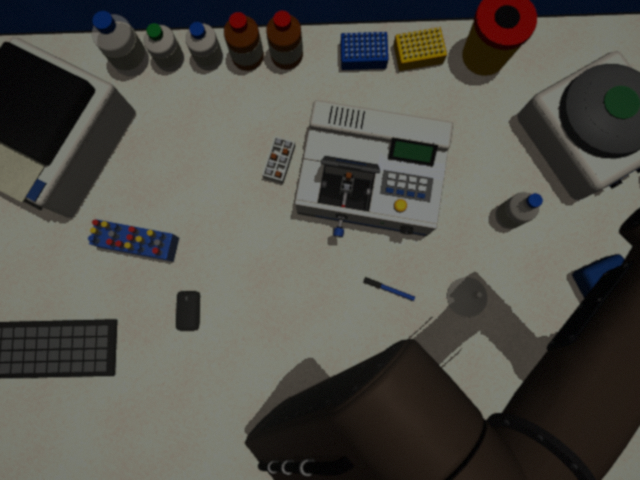

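The side view shows the photometer at about (315,200), its lid open at (300,188) and the knob at (330,236). The top view shows it at cols 297–452, rows 100–237, with the knob at (339,232) and the lid edge at about (348,165). I'll enlarge both.

```bash
cat > h.py <<'E'
import cv2,numpy as np
from plant import r,capture,camera_model
def ray(n,p):
    m=camera_model(n);R=cv2.Rodrigues(np.array(m["rvec"],float))[0]
    u=cv2.undistortPoints(np.array([[p]],float),m["camera_matrix"],None)[0,0]
    return -R.T@np.ravel(m["tvec"]),R.T@np.array([*u,1])
def onz(n,p,z):
    c,d=ray(n,p);return c+d*(z-c[2])/d[2]
def tri(p1,p2,n1="top",n2="side"):
    a,d=ray(n1,p1);b,e=ray(n2,p2)
    t=np.linalg.lstsq(np.stack([d,-e],1),b-a,rcond=None)[0]
    return (a+d*t[0]+b+e*t[1])/2,np.linalg.norm(a+d*t[0]-b-e*t[1])
E
python3 - <<'E'
from h import *
a=cv2.imread("pics/top0.png");b=cv2.imread("pics/side0.png")
c=cv2.convertScaleAbs(a[90:250,285:460],alpha=1.8)
cv2.imwrite("pics/ct.png",cv2.resize(c,None,fx=3.6,fy=3.6,interpolation=2))
cv2.imwrite("pics/cs.png",cv2.resize(b[140:270,230:390],None,fx=4.5,fy=4.5,interpolation=2))
for n,i,(x0,y0,x1,y1) in(("top",a,(325,220,350,245)),("side",b,(318,226,345,262))):
    h=cv2.cvtColor(i,cv2.COLOR_BGR2HSV)[y0:y1,x0:x1]
    m=cv2.inRange(h,(100,120,40),(125,255,255));k,l,s,ce=cv2.connectedComponentsWithStats(m)
    print(n,[(s[j].tolist(),ce[j]+[x0,y0]) for j in range(1,k)])
E
```

```text
top [([9, 7, 9, 9, 64], array([338.25  , 231.3125]))]
side [([0, 4, 27, 15, 78], array([330.17948718, 236.03846154]))]
```

View pics/ct.png

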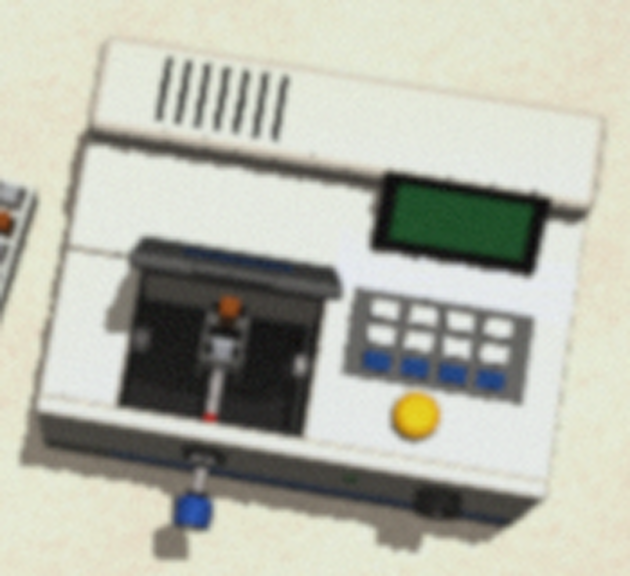

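View pics/cs.png

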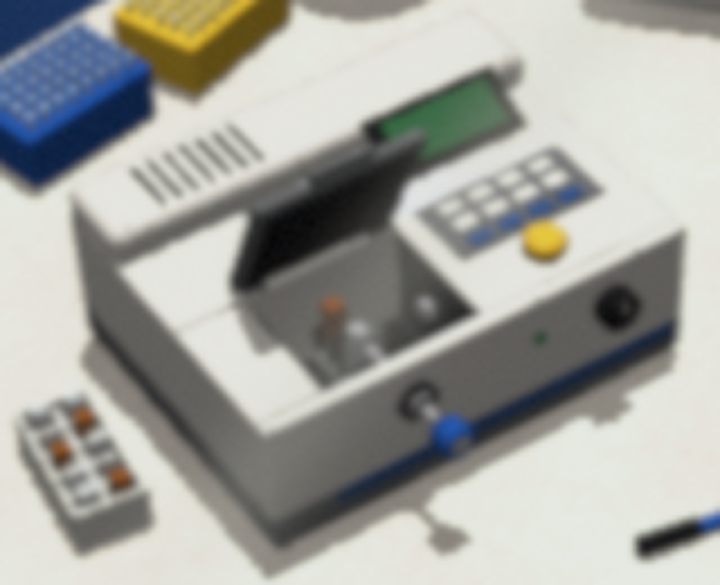

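The enlarged views show the deck's front edge from (40,408) to (548,492) in the top crop and the hump's rear edge from (108,40) to (605,118). The lid is nearly upright. Its free edge runs from (145,240) to (340,275) in the top crop and from (255,205) to (420,135) in the side crop.

```bash
python3 - <<'E'
from h import *
np.set_printoptions(precision=4,suppress=True)
T=lambda u,v:(285+(u+.5)/3.6-.5,90+(v+.5)/3.6-.5)
S=lambda u,v:(230+(u+.5)/4.5-.5,140+(v+.5)/4.5-.5)
k,e=tri((338.25,231.3),S(452,433));print("knob",k,e)
fl,fr=onz("top",T(40,408),.12),onz("top",T(548,494),.12)
hl,hr=onz("top",T(108,40),.145),onz("top",T(605,118),.145)
for n,a,b in(("front",fl,fr),("humprear",hl,hr)):
    d=a-b;print(n,a,b,"len",np.linalg.norm(d),"yaw",np.degrees(np.arctan2(-d[0],d[1])))
print("deck side",onz("side",S(265,435),.12),onz("side",S(685,232),.12))
d=(fl-fr)/np.linalg.norm(fl-fr);yaw=np.arctan2(-d[0],d[1])
d2=(hl-hr);y2=np.arctan2(-d2[0],d2[1]);yaw=(yaw+y2)/2
R=np.array([[np.cos(yaw),-np.sin(yaw)],[np.sin(yaw),np.cos(yaw)]])
ctr=((fl+fr)/2)[:2]+R@[.125,0];c2=((hl+hr)/2)[:2]-R@[.135,0]
print("yaw",np.degrees(yaw),"origin",ctr,c2)
loc=lambda p:np.r_[R.T@(p[:2]-ctr),p[2]]
print("knob loc",loc(k),"knob@.085",loc(onz("top",(338.25,231.3),.085)),loc(onz("side",S(452,433),.085)))
for n,a,b in(("L",(148,242),(258,205)),("R",(340,275),(420,135))):
    p,e=tri(T(*a),S(*b));print("lid",n,p,loc(p),e)
for n,a in(("pitL",(120,402)),("pitR",(302,436)),("cap",(416,415))):print(n,loc(onz("top",T(*a),.12)))
for a in((240,285),(395,232)):print("hinge",loc(onz("side",S(*a),.121)))
E
```

```text
knob [ 0.5451 -0.0451  0.0882] 0.00010018314465036036
front [0.6104 0.0548 0.12  ] [ 0.5437 -0.2752  0.12  ] len 0.33665025421038763 yaw -11.433113073474845
humprear [0.8556 0.0037 0.145 ] [ 0.7902 -0.3228  0.145 ] len 0.3329473508575138 yaw -11.332785468567183
deck side [0.6099 0.0588 0.12  ] [ 0.5388 -0.2677  0.12  ]
yaw -11.382949271021014 origin [ 0.6996 -0.1349] [ 0.6906 -0.1329]
knob loc [-0.1691  0.0575  0.0882] knob@.085 [-0.1686  0.0575  0.085 ] [-0.1666  0.0559  0.085 ]
lid L [ 0.689  -0.0183  0.2175] [-0.0334  0.1121  0.2175] 0.0006991911239078836
lid R [ 0.6625 -0.1361  0.218 ] [-0.0361 -0.0085  0.218 ] 0.005138018411782628
pitL [-0.1119  0.117   0.12  ]
pitR [-0.1142 -0.0048  0.12  ]
cap [-0.0875 -0.0762  0.12  ]
hinge [0.0006 0.1129 0.121 ]
hinge [-0.0167 -0.0008  0.121 ]
```

Call:
drive_tool --increments '[[[-1, 0, 0, -0.5, 0.025], [-1, 0, 0.2, -1, 0.05], [-1, -0.5, 0.6, -1, 0.08], [-1, -1, 1, -1, 0.098], [-1, -1, 1, -1, 0.098]]]' --squeeze 10

```text
time_s: 0.72
tcp_pos: [0.3346, -0.4569, 0.3578]
eef_rot: [180.0, 0.0, 168.5]
contact_force: [0.7, 0.3, -0.0]
gripper_width: 0.0432
gripper_force: 0.0
```

```bash
cat >> h.py <<'E'
O=np.array([.698,-.1345]);Y=np.radians(-11.4)
RL=np.array([[np.cos(Y),-np.sin(Y)],[np.sin(Y),np.cos(Y)]])
def loc(p):return np.r_[RL.T@(np.array(p)[:2]-O),p[2]]
def st():
    s=r.get_state();print(s["time_s"],"loc",loc(s["tcp_pos"]).round(4),"rot",s["eef_rot"].round(1),"F",(RL.T@s["contact_force"][:2]).round(1),s["contact_force"][2].round(1),"w",round(s["gripper_width"],4),"gf",s["gripper_force"],"q",s["joints"].round(0))
E
python3 -c "
from h import *
st()"
```

```text
0.725 loc [-0.2925 -0.3879  0.3578] rot [180.    0.  168.5] F [0.6 0.5] -0.0 w 0.0432 gf 0.0 q [-34.   7.  -2.  -0. -81. -67.]
```

Call:
drive_tool --increments '[[[-1, -0.3, 0.33, 0, 0], [-1, -0.6, 0.66, 0, 0], [-1, -0.9, 1, 0, 0], [-1, -0.9, 1, 0, 0]]]'

```text
time_s: 1.23
tcp_pos: [0.4659, -0.3608, 0.3565]
eef_rot: [180.0, -0.1, 168.8]
contact_force: [-0.3, -0.3, 0.5]
gripper_width: 0.0038
gripper_force: 0.0
```

Call:
drive_tool --increments '[[[-1, -0.3, 0.33, 0, 0], [-1, -0.6, 0.66, 0, 0], [-1, -0.9, 1, 0, 0], [-1, -0.9, 1, 0, 0]]]'

```text
time_s: 1.72
tcp_pos: [0.5951, -0.265, 0.3557]
eef_rot: [180.0, -0.1, 168.7]
contact_force: [-0.9, -0.5, -0.4]
gripper_width: 0.0009
gripper_force: 0.0
```

Call:
drive_tool --increments '[[[-1, -0.3, 0.33, 0, 0], [-1, -0.6, 0.66, 0, 0], [-1, -0.9, 1, 0, 0], [-1, -0.9, 1, 0, 0]]]'

```text
time_s: 2.22
tcp_pos: [0.7244, -0.1692, 0.3548]
eef_rot: [-180.0, -0.2, 168.7]
contact_force: [0.3, -1.3, -1.5]
gripper_width: 0.0007
gripper_force: 0.0
```

Call:
drive_tool --increments '[[[-1, 0, 0.35, 0, 0], [-1, 0, 0.7, 0, 0], [-1, 0, 0.7, 0, 0]]]'

```text
time_s: 2.6
tcp_pos: [0.7393, -0.0871, 0.3574]
eef_rot: [180.0, -0.0, 168.7]
contact_force: [-0.5, -0.4, -0.0]
gripper_width: 0.0004
gripper_force: 0.0
```

```bash
python3 -c "
from h import *
st()
a=capture('side');cv2.imwrite('pics/s1.png',cv2.resize(a[100:270,220:420,::-1],None,fx=3,fy=3,interpolation=2))
b=capture('wrist');cv2.imwrite('pics/s1w.png',b[:,:,::-1])"
```

```text
2.6 loc [0.0311 0.0546 0.3574] rot [180.   -0.  168.7] F [-0.4 -0.5] -0.0 w 0.0004 gf 0.0 q [   8.   25.   23.   -0.  -88. -110.]
```

View pics/s1w.png

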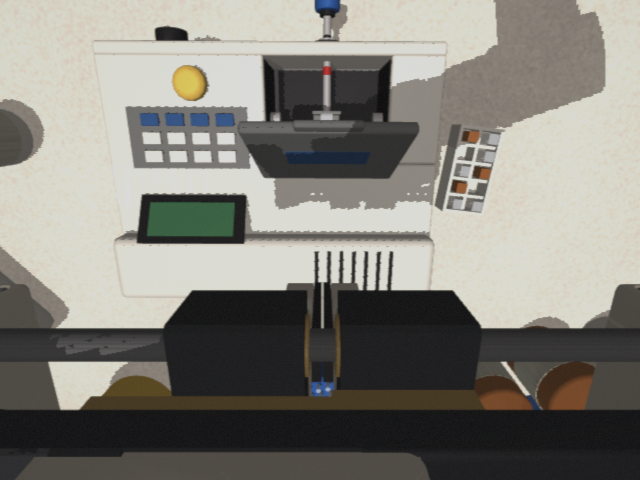

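The wrist view shows the lid's outer face, with its rear (hinge) edge at row 178, cols 268–392, and its free edge at row ~128, cols 240–418. The knob is at (327,5).

```bash
python3 -c "
from h import *
for p,z in(((268,177),.125),((392,177),.125),((240,132),.215),((417,132),.215),((327,5),.095),((94,50),.12),((446,50),.12),((115,239),.145),((432,239),.145)):print(p,loc(onz('wrist',p,z)).round(4))
c,d=ray('wrist',(329,132));print(loc(c),camera_model('wrist')['camera_matrix'][0])
"
```

```text
(268, 177) [ 0.0025 -0.0022  0.125 ]
(392, 177) [0.0026 0.1261 0.125 ]
(240, 132) [-0.0434 -0.0088  0.215 ]
(417, 132) [-0.0433  0.126   0.215 ]
(327, 5) [-0.1614  0.0586  0.095 ]
(94, 50) [-0.117  -0.1632  0.12  ]
(446, 50) [-0.1169  0.1717  0.12  ]
(115, 239) [ 0.0634 -0.1598  0.145 ]
(432, 239) [0.0636 0.1671 0.145 ]
[-0.04728658  0.05358615  0.5041044 ] [364.43833484   0.         321.98719384]
```

Call:
drive_tool --increments '[[[-1, 0, 0, 0.4, 0], [-1, 0, 0, 0.8, 0], [-1, 0, 0, 1, 0], [-1, 0, 0, 1, 0]]]'

```text
time_s: 3.2
tcp_pos: [0.7381, -0.0903, 0.2355]
eef_rot: [-179.9, -0.2, 168.4]
contact_force: [0.3, 0.4, 1.2]
gripper_width: 0.0001
gripper_force: 0.0
```

Call:
drive_tool --increments '[[[-1, 0.05, 0, 0.14, 0], [-1, 0.15, 0, 0.14, 0], [-1, 0.3, 0, 0.14, 0], [-1, 0.4, 0, 0.14, 0], [-1, 0.4, 0, 0.14, 0]]]'

```text
time_s: 3.82
tcp_pos: [0.6924, -0.0789, 0.2227]
eef_rot: [180.0, 0.1, 168.6]
contact_force: [1.1, 0.3, 0.8]
gripper_width: 0.0003
gripper_force: 0.0
```

```bash
python3 -c "
from h import *
st()"
```

```text
3.825 loc [-0.0165  0.0534  0.2227] rot [1.800e+02 1.000e-01 1.686e+02] F [1.1 0.5] 0.8 w 0.0003 gf 0.0 q [   9.   23.    2.    0.  -69. -111.]
```

Call:
drive_tool --increments '[[[-1, 0.13, 0, 0.01, 0], [-1, 0.26, 0, 0.08, 0], [-1, 0.33, 0, 0.13, 0], [-1, 0.39, 0, 0.18, 0], [-1, 0.39, 0, 0.18, 0]]]'

```text
time_s: 4.45
tcp_pos: [0.6463, -0.0695, 0.1987]
eef_rot: [-180.0, -0.1, 168.5]
contact_force: [1.1, -0.8, 0.1]
gripper_width: 0.0002
gripper_force: 0.0
```

```bash
python3 -c "
from h import *
st()
a=capture('side');b=capture('wrist')
cv2.imwrite('pics/s2.png',np.hstack([cv2.resize(a[130:270,230:390,::-1],(400,350)),cv2.resize(b[:,:,::-1],(400,350))]))"
```

```text
4.45 loc [-0.0635  0.0535  0.1987] rot [-1.800e+02 -1.000e-01  1.685e+02] F [ 1.2 -0.5] 0.1 w 0.0002 gf 0.0 q [  11.   20.   -6.   -0.  -65. -112.]
```

View pics/s2.png

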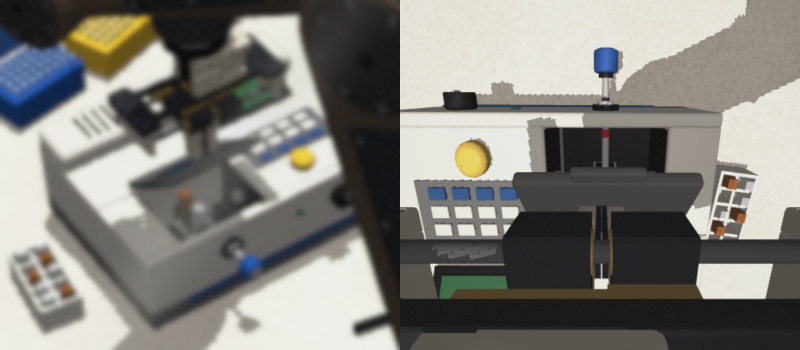

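The fingers are behind the lid's free edge and pushing it; it is now about 0.7 rad. The bystanders look untouched. I'll continue the arc slowly.

Call:
drive_tool --increments '[[[-1, 0.1, 0, 0.1, 0], [-1, 0.14, 0, 0.16, 0], [-1, 0.18, 0, 0.23, 0], [-1, 0.21, 0, 0.31, 0], [-1, 0.22, 0, 0.36, 0]]]'

```text
time_s: 5.18
tcp_pos: [0.6204, -0.0643, 0.1552]
eef_rot: [-180.0, -0.1, 168.5]
contact_force: [0.1, 0.9, 1.1]
gripper_width: 0.0007
gripper_force: 0.5
```

```bash
python3 -c "
from h import *
st()"
```

```text
5.175 loc [-0.0899  0.0535  0.1552] rot [-1.800e+02 -1.000e-01  1.685e+02] F [-0.1  0.9] 1.1 w 0.0007 gf 0.4905772481288295 q [  12.   19.  -12.   -0.  -58. -113.]
```

Next, lower gently until the force rises (shut at TCP z ≈ 0.143).

Call:
drive_tool --increments '[[[-1, 0, 0, 0.03, 0], [-1, 0, 0, 0.06, 0], [-1, 0, 0, 0.08, 0], [-1, 0, 0, 0.1, 0], [-1, 0, 0, 0.1, 0]]]'

```text
time_s: 5.8
tcp_pos: [0.6209, -0.0644, 0.1438]
eef_rot: [-180.0, -0.0, 168.5]
contact_force: [0.3, -0.1, -0.3]
gripper_width: 0.0
gripper_force: 0.0
```

Call:
drive_tool --increments '[[[-1, 0, 0, 0.01, 0], [-1, 0, 0, 0.02, 0], [-1, 0, 0, 0.03, 0], [-1, 0, 0, 0.03, 0]]]'

```text
time_s: 6.3
tcp_pos: [0.6211, -0.0644, 0.1431]
eef_rot: [-180.0, 0.1, 168.6]
contact_force: [-6.5, 2.3, 17.0]
gripper_width: 0.0006
gripper_force: 8.8
```

Call:
drive_tool --increments '[[[-1, 0, 0, -0.1, 0], [-1, 0, 0, -0.5, 0], [0.2, 0, 0, -0.9, 0], [0.2, 0, 0, -0.9, 0]]]'

```text
time_s: 6.8
tcp_pos: [0.6232, -0.0644, 0.2533]
eef_rot: [179.9, 0.5, 168.6]
contact_force: [0.3, 0.2, -0.0]
gripper_width: 0.0149
gripper_force: 0.0
```

```bash
python3 -c "
from h import *
st()
b=capture('wrist');cv2.imwrite('pics/s3.png',b[:,:,::-1]);t=capture('top');cv2.imwrite('pics/t3.png',t[:,:,::-1])
m=cv2.inRange(cv2.cvtColor(b,cv2.COLOR_RGB2HSV),(100,130,50),(125,255,255));k,l,s,c=cv2.connectedComponentsWithStats(m)
for j in range(1,k):
  if s[j][4]>80:print(s[j],c[j],[loc(onz('wrist',c[j],z)).round(4) for z in(.085,.098)])
"
```

```text
6.8 loc [-0.0872  0.054   0.2533] rot [179.9   0.5 168.6] F [0.3 0.2] -0.0 w 0.0149 gf 0.0 q [  12.   15.   -5.    0.  -69. -113.]
[126   0  63  14 455] [166.17362637   4.21758242] [array([-0.2547, -0.0606,  0.085 ]), array([-0.2511, -0.0558,  0.098 ])]
[313 109  29  25 705] [326.95744681 120.87234043] [array([-0.1722,  0.0591,  0.085 ]), array([-0.172 ,  0.0589,  0.098 ])]
[160 165  87   2 118] [205.33050847 165.26271186] [array([-0.1369, -0.0427,  0.085 ]), array([-0.1382, -0.0386,  0.098 ])]
[ 282  235   90   36 3078] [326.56335283 252.28265107] [array([-0.0595,  0.0591,  0.085 ]), array([-0.0641,  0.059 ,  0.098 ])]
[ 99 261  23  13 252] [109.80952381 267.41269841] [array([-0.0451, -0.1385,  0.085 ]), array([-0.0503, -0.1304,  0.098 ])]
[130 261  22  13 253] [140.46640316 267.44664032] [array([-0.0451, -0.1106,  0.085 ]), array([-0.0502, -0.1036,  0.098 ])]
[161 262  21  12 246] [171.08130081 267.47560976] [array([-0.045 , -0.0827,  0.085 ]), array([-0.0502, -0.0769,  0.098 ])]
[191 262  22  13 247] [201.77732794 267.55870445] [array([-0.0449, -0.0547,  0.085 ]), array([-0.0501, -0.0501,  0.098 ])]
```

View pics/s3.png

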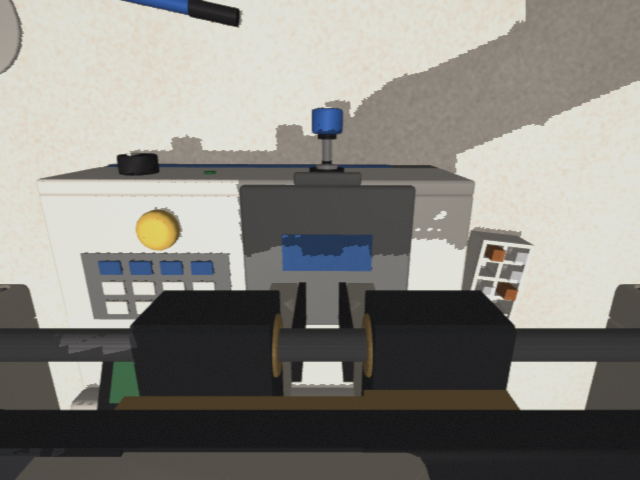

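The lid is shut flush (dark plate at cols 243–413, rows 185–290). The knob at (327,121) gives local (-0.171, 0.059). I'll move over it and descend.

Call:
drive_tool --increments '[[[0.3, 0.35, 0.04, 0, 0], [0.3, 0.71, 0.04, 0, 0], [0.3, 0.71, 0.04, 0, 0]]]'

```text
time_s: 7.28
tcp_pos: [0.5355, -0.0425, 0.2477]
eef_rot: [-180.0, -0.1, 168.6]
contact_force: [0.3, -0.6, -0.2]
gripper_width: 0.0528
gripper_force: 0.0
```

Call:
drive_tool --increments '[[[0.3, 0, 0, 0.3, 0], [0.3, 0, 0, 0.6, 0], [0.3, 0, 0, 0.8, 0], [0.3, 0, 0, 0.8, 0]]]'

```text
time_s: 7.78
tcp_pos: [0.5369, -0.0432, 0.1497]
eef_rot: [-179.9, -0.3, 168.5]
contact_force: [0.0, -0.1, -0.2]
gripper_width: 0.0567
gripper_force: 0.0
```

```bash
python3 -c "
from h import *
st()
b=capture('wrist');cv2.imwrite('pics/s4.png',b[:,:,::-1])
m=cv2.inRange(cv2.cvtColor(b,cv2.COLOR_RGB2HSV),(100,130,50),(125,255,255));k,l,s,c=cv2.connectedComponentsWithStats(m)
for j in range(1,k):
  if s[j][4]>80:print(s[j],c[j],[loc(onz('wrist',c[j],z)).round(4) for z in(.085,.098)])
"
```

```text
7.775 loc [-0.1759  0.0577  0.1497] rot [-179.9   -0.3  168.5] F [ 0.1 -0.1] -0.2 w 0.0567 gf 0.0 q [  16.   12.  -23.   -0.  -55. -118.]
[  25   71  125   41 2026] [86.75715696 90.57305035] [array([-0.2724, -0.0687,  0.085 ]), array([-0.2712, -0.0609,  0.098 ])]
[ 304  254   39   39 1242] [323.06521739 274.32850242] [array([-0.1647,  0.0598,  0.085 ]), array([-0.1701,  0.0598,  0.098 ])]
[263 293  53   6 170] [287.88823529 295.85294118] [array([-0.1498,  0.0373,  0.085 ]), array([-0.1562,  0.0386,  0.098 ])]
[331 294  52   5 167] [357.34730539 296.35329341] [array([-0.1495,  0.0818,  0.085 ]), array([-0.1558,  0.0805,  0.098 ])]
```

View pics/s4.png

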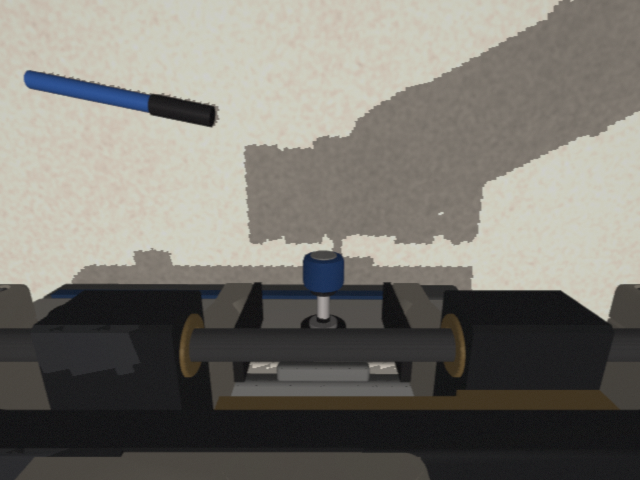

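The knob at (323,274) is centred between the open fingers. I'll descend onto it with a small x correction.

Call:
drive_tool --increments '[[[0.3, -0.03, 0.01, 0.2, 0], [0.3, -0.03, 0.01, 0.4, 0], [0.3, -0.03, 0.01, 0.56, 0], [0.3, -0.03, 0.01, 0.56, 0]]]'

```text
time_s: 8.32
tcp_pos: [0.5421, -0.0424, 0.085]
eef_rot: [-180.0, -0.1, 168.5]
contact_force: [-0.2, 0.4, 0.6]
gripper_width: 0.057
gripper_force: 0.0
```

```bash
python3 -c "
from h import *
st()"
```

```text
8.325 loc [-0.1711  0.0595  0.085 ] rot [-1.800e+02 -1.000e-01  1.685e+02] F [-0.3  0.3] 0.6 w 0.057 gf 0.0 q [  16.   17.  -27.    0.  -46. -118.]
```

Call:
drive_tool --increments '[[[-1, 0, 0, 0.02, 0], [-1, 0, 0, 0.02, 0], [-1, 0, 0, 0.02, 0], [-1, 0, 0, 0.02, 0], [-1, 0, 0, 0.02, 0]]]' --squeeze 30

```text
time_s: 8.95
tcp_pos: [0.5421, -0.0436, 0.0833]
eef_rot: [-179.9, 0.0, 168.6]
contact_force: [0.4, -8.4, 1.6]
gripper_width: 0.025
gripper_force: 30.0
```

```bash
python3 -c "
from h import *
st()"
```

```text
8.95 loc [-0.1708  0.0583  0.0833] rot [-179.9    0.   168.6] F [ 2.  -8.1] 1.6 w 0.025 gf 29.994000792503357 q [  16.   17.  -27.    0.  -46. -118.]
```

Call:
drive_tool --increments '[[[-1, 0.05, -0.01, 0, 0], [-1, 0.1, -0.01, 0, 0], [-1, 0.15, -0.01, 0, 0], [-1, 0.2, -0.01, 0, 0], [-1, 0.25, -0.01, 0, 0]]]'

```text
time_s: 9.57
tcp_pos: [0.5141, -0.0379, 0.0834]
eef_rot: [180.0, 0.2, 168.6]
contact_force: [7.0, -5.8, -4.3]
gripper_width: 0.0252
gripper_force: 30.0
```

Call:
drive_tool --increments '[[[-1, 0, 0, 0, 0], [-1, 0, 0, 0, 0]]]'

```text
time_s: 9.82
tcp_pos: [0.514, -0.0378, 0.0834]
eef_rot: [180.0, 0.2, 168.6]
contact_force: [5.5, -4.9, -3.9]
gripper_width: 0.0247
gripper_force: 30.0
```

```bash
python3 -c "
from h import *
st()
b=capture('wrist');a=capture('side')
cv2.imwrite('pics/s5.png',np.hstack([cv2.resize(b[230:400,230:430,::-1],(400,340),interpolation=2),cv2.resize(a[180:265,290:390,::-1],(400,340),interpolation=2)]))
"
```

```text
9.825 loc [-0.1995  0.0584  0.0834] rot [180.    0.2 168.6] F [ 6.4 -3.7] -3.9 w 0.0247 gf 29.988599717617035 q [  18.   15.  -31.    0.  -44. -119.]
```

View pics/s5.png

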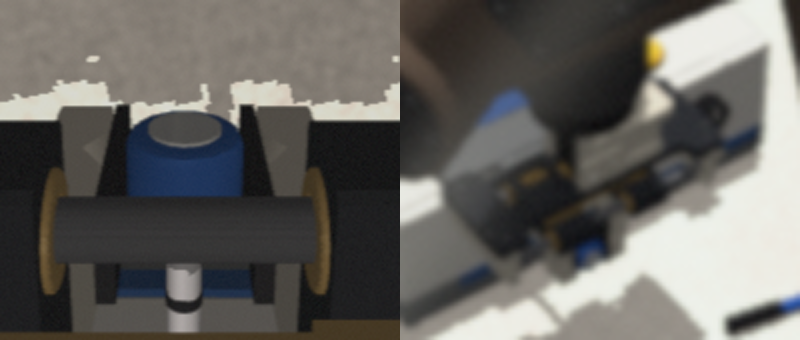

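Wrist crop: the knob is held between the fingers, its front disc at about full-image (322,294), but the red ring is hidden behind the gripper. I'll check for slip from the disc position and look for red.

```bash
python3 -c "
from h import *
st()
print('front disc',loc(onz('wrist',(322.5,294),.085)),[loc(onz('wrist',(322.5,v),.098)) for v in (300,)])
for n in('wrist','side','top'):
  b=capture(n);h=cv2.cvtColor(b,cv2.COLOR_RGB2HSV)
  m=cv2.inRange(h,(0,120,50),(8,255,255))|cv2.inRange(h,(172,120,50),(180,255,255));k,l,s,c=cv2.connectedComponentsWithStats(m)
  print(n,[(s[j].tolist(),c[j].round(1)) for j in range(1,k) if s[j][4]>2])
  if n=='wrist':
    g=cv2.inRange(h,(100,130,50),(125,255,255))[:,322:324]; print('blue rows',np.where(g.any(1))[0])
# before: s4 disc rows
s4=cv2.imread('pics/s4.png');g=cv2.inRange(cv2.cvtColor(s4,cv2.COLOR_BGR2HSV),(100,130,50),(125,255,255))[:,322:324];print('s4 blue rows',np.where(g.any(1))[0])
"
```

```text
9.925 loc [-0.1994  0.0584  0.0834] rot [180.    0.2 168.6] F [ 6.1 -3.9] -2.5 w 0.0253 gf 29.988698065280914 q [  18.   15.  -31.    0.  -44. -119.]
front disc [-0.20833425  0.05975703  0.085     ] [array([-0.21201895,  0.05972949,  0.098     ])]
wrist []
blue rows [305 306 307 308 309 310 311 312 313 314 315 316 317 318 319 320 321 322
 323 324 325 326 327]
side [([626, 0, 3, 2, 4], array([6.27e+02, 2.00e-01])), ([617, 2, 3, 4, 5], array([617.8,   3.4])), ([611, 7, 3, 4, 5], array([611.6,   8.4])), ([636, 13, 2, 3, 5], array([636.6,  14.2])), ([635, 17, 3, 4, 6], array([635.5,  18. ])), ([618, 21, 4, 7, 11], array([619.1,  24. ])), ([633, 23, 3, 3, 5], array([634.2,  23.8])), ([637, 25, 3, 3, 5], array([638. ,  25.8])), ([630, 26, 5, 7, 10], array([632. ,  28.7])), ([604, 28, 3, 2, 3], array([605. ,  28.3])), ([608, 29, 2, 2, 3], array([608.7,  29.3])), ([620, 29, 3, 3, 4], array([620.8,  29.8])), ([636, 31, 3, 5, 8], array([636.6,  33. ])), ([602, 33, 4, 4, 6], array([603.5,  34.5])), ([612, 32, 4, 3, 6], array([613.5,  33.2])), ([608, 34, 3, 4, 6], array([609. ,  35.5])), ([626, 
[... 4982 characters left out ...]
 23], array([187.3, 350.1])), ([153, 349, 5, 5, 16], array([154.9, 351.2])), ([176, 351, 5, 8, 30], array([178.3, 354. ]))]
top [([476, 0, 62, 46, 1911], array([506.3,  21.4])), ([272, 10, 20, 17, 243], array([281.7,  18.5])), ([228, 12, 19, 17, 242], array([237.4,  19.9])), ([92, 220, 7, 5, 27], array([ 95.2, 222. ])), ([129, 227, 7, 5, 28], array([131.7, 229.1])), ([127, 235, 6, 5, 27], array([129.6, 237.1])), ([107, 239, 6, 6, 27], array([109.4, 241.4])), ([114, 241, 8, 6, 31], array([117.9, 243.2])), ([153, 248, 6, 6, 28], array([155.5, 250.2]))]
s4 blue rows [261 262 263 264 265 266 267 268 269 270 271 272 273 274 275 276 277 278
 279 280 281 282 283 284 285 286 287 288 289 290 291 292]
```

```bash
python3 -c "
from h import *
s=r.get_state();t=s['tcp_pos'];c,d0=ray('wrist',(323,261))
def f(tcp,row,z):
  c,d=ray('wrist',(323,row));c=c-t+tcp;return loc(c+d*(z-c[2])/d[2])[0]
for z in(.093,.096,.098):print(z,f(np.array([.5369,-.0432,.1497]),261,z),f(t,305,z))
for z in(.085,):print('disc c',f(np.array([.5369,-.0432,.1497]),255.5,z),f(t,294,z))
"
```

```text
0.093 -0.17807631455999778 -0.20716621118321377
0.096 -0.1792142934633166 -0.20873332969102043
0.098 -0.17997294606552916 -0.20977807536289153
disc c -0.1786492989151916 -0.20830433767979528
```

The knob moved 29–30 mm in the image, against 28.7 mm by the TCP, so there was no slip. I'll add 0.6 mm and hold.

Call:
drive_tool --increments '[[[-1, 0.005, 0, 0, 0], [-1, 0.005, 0, 0, 0], [-1, 0.005, 0, 0, 0], [-1, 0.005, 0, 0, 0], [-1, 0.005, 0, 0, 0]]]'

```text
time_s: 10.7
tcp_pos: [0.5136, -0.0377, 0.0834]
eef_rot: [180.0, 0.2, 168.6]
contact_force: [5.9, -5.6, -3.1]
gripper_width: 0.0248
gripper_force: 30.0
```

```bash
python3 -c "
from h import *
from plant import job
st()
print(job.close_job())"
```

```text
10.7 loc [-0.1999  0.0584  0.0834] rot [180.    0.2 168.6] F [ 6.9 -4.3] -3.1 w 0.0248 gf 29.987913966178894 q [  18.   15.  -31.    0.  -44. -119.]
the job is handed in; nothing more can be done
None
```

I eased the lid shut, then gripped the knob at 30 N, pulled it about 29–30 mm and handed the job in still holding it at 10.7 s; the gripper hid the red ring, so the pull comes from arm position and knob images, and no verdict came back.

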